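# Drive the tight plug out of the cell housing

### The arm

A 7-joint arm with a two-finger parallel gripper is mounted at the origin on the work surface. World frame = base frame: x ahead of the robot, y to its left, z up, the work surface at z = 0. Lengths are in m, angles in degrees, forces in N, time in s.
With the tool pointing down it reaches from about 0.425 to 0.875 m from the base axis. Payload 4.7 kg.
Tool frame: the origin (TCP) lies at the very end of the fingers, on their centre line; the grasp point (between the pads) lies 19 mm behind it (env.grasp_offset is the distance from the TCP to the grasp point, in m); z points along the fingers, y is the line along which they close (so a half turn about z gives the same grasp; the last joint's range is limited). The gripper opens to 87 mm and grips with 3 to 60 N. Pads are 19 mm wide; open, the fingers measure 117 mm over their backs; the gripper's body (75 mm by 190 mm) begins 51 mm behind the grasp point.
Start: joints at [-74.364, 18.392, -4.016, 83.108, 1.295, 78.541, -3.26], TCP at [0.166, 0.628, 0.223] pointing down, gripper open.
Joint ranges: [-163.93, 163.93], [-17.29, 119.83], [-79.2, 71.16], [3.27, 140.29], [-89.18, 269.18], [5.43, 117.66], [-154.24, 154.24]. Speed limits (degrees/s): [147.25, 147.25, 180, 180, 180, 180, 180].

### API

Orientations are given as [roll, pitch, yaw] about the fixed x, y, z axes, in that order (R = Rz(yaw) Ry(pitch) Rx(roll)).
In Python, from cell import env gives the robot as it stands. The module is installed in compiled form; this text tells all that it offers.
- The arm moves only by the tool drive_tool, never from a script. Its argument "moves" is one flat list of numbers, 5 for each row, row after row: the shift along the tool's x, y, z in units of 40 mm (1.0 is 40 mm), then the turn about the tool's z in units of 10 degrees (1.0 is 10 degrees), then the finger opening in mm, from 0 to 87. A call has 1 to 5 rows; each row is the pose to reach, as a shift and turn from the pose commanded when the call began, along the tool's axes at that moment; what a row does not reach only later rows make up. A row lasts 1/8 s, in which the tool goes at most 62.5 mm and 10.7 degrees, less where a joint would pass 70% of its speed; a pose out of reach is approached as far as the arm can. A call with a gripper value outside its range is refused whole. The fingers move at their own pace and stop on an object; "squeeze" is the grip in N (left out, the last holds). Time passes only in rows, so rows that repeat a pose let the fingers close. It gives the time, the measured TCP pose, the force, the opening and the grip force at its end, in the units of the state.
- env.get_obs(): the state, without advancing time (a new reading comes with each control period).
- env.read_camera(name): name is "side" or "top"; returns (picture, depth): 480x640x3 uint8, red, green, blue; 480x640 float32, m along the optical axis (not along the pixel's ray), 0 where there is no reading.
- env.camera_model(name): a dict with "K" (3x3 intrinsics, pixels), "rvec" (rotation vector, rad) and "tvec" (3), from world to camera coordinates, as OpenCV has them. Camera axes: x right, y down, z forward; pixel columns grow to the right and rows downward; lengths in m; the calibration is good to about 2 mm. A picture is of the moment at which its call begins. camera_model takes no time and is no camera call.
- env.sign_off(): hands the job in; it is judged then, once.
The state is a dict: "time_s": time; "qpos": joint angles; "joint_velocities": joint speeds; "effort": joint torques, N m; "tool_pos": TCP position; "tool_rot": TCP orientation; "force": force on the tool from outside, world axes, zero at the start; "wrist_torque": the same for the moment, N m; "grip_width": finger opening in m; "grasp_force": force on a finger pad.
Only numpy, scipy, OpenCV 4.12 (cv2) and the standard library are available. Lean on these libraries where they do the work, as an engineer would, in place of code of your own. Each camera call takes 0.05 s, during which the arm holds its last target. There are 200 camera calls.

### The job

The plug is stuck in the bore of the cell housing on the stand. Take the thin drift from the rack, feel for the off-centre knock-out hole in the cap on top of the housing, and with the drift drive the plug down and out so that it drops into the tray, never pressing harder than about 30 N; do not pull at the plug with the gripper. Then put the drift back in its own hole of the rack, fully home, and let go, leaving the thick drift and everything else where it was.

Things in the scene. Friction and masses are not known exactly. Their poses are not given: they have to be found in the camera images.
- stand: fixed grey stand holding the cell housing over a tray. Origin on the table on the bore axis, z up; its column is on the -x side, lower than the housing. Housing: upright aluminium tube, 48 mm outside, bore 30 mm, open below, its lower end 62 mm above the table, in a rubber mount that sinks 1 mm for every 8 N, up to 6 mm. Three spring clips in the bore wall hold the plug
- cap_top (a point): point on the bore axis on the flat top of the round cap (52 mm wide, 8 mm thick) that closes the housing; the stand's highest face, 112 mm above the table. One 13 mm knock-out hole with 1 mm chamfer goes through it, centred 6 mm from this point in a direction that differs every time and is not reported: see it from above or feel for it. The cap does not turn
- tray (a point): middle of the floor of the white catch tray under the housing, 14 mm above the table; 88 mm square inside, rim 38 mm above the table
- plug_centre (a point): centre of the tight plug in the bore: solid grey cylinder, 28 mm diameter, 20 mm tall, 35 g, z its axis. Its underside starts 1 to 8 mm above the bore's lower end. It slides down against about 8 to 15 N, different every time, and falls free when the drift's tip is about 43 mm below the cap's top; 50 mm is surely enough
- drift_grip (a point): centre of the thin drift's handle; the drift hangs upright in the rack. z points up along it. Handle: ribbed metal cylinder 24 mm diameter, 50 mm long (25 mm above and below this point), its lower face resting on the rack's top; below it a steel rod 10 mm in diameter, 74 mm long, chamfered 1 mm at the tip, which is 99 mm below this point. About 0.12 kg
- fat_drift_grip (a point): centre of the handle of the thick drift: same handle and lengths, but its rod is 14 mm in diameter and does not go through the knock-out hole. It hangs in the rack's other hole; which hole is which varies. Leave it alone
- drift_tip (a point): middle of the lower end of the thin drift's rod, axes as drift_grip
- rack: fixed white plastic rack for the two drifts, 70 by 148 mm, its top plate 80 mm above the table with two 16 mm through holes, at y = -32 and +32 mm of the rack. Origin on the table under its middle, y along the row of holes; each handle is free to be gripped across the rack's x
- bottle: amber bottle 68 mm in diameter, 160 mm tall, to the left; origin under its middle. Leave it alone
- jar: small clear jar 48 mm in diameter, 65 mm tall, to the left; origin under its middle. Leave it alone
- beaker: glass beaker 68 mm in diameter, 85 mm tall, to the right of the rack; origin under its middle. Leave it alone
- pencil: yellow pencil 150 mm long, 8 mm thick, beyond the rack; origin under its middle. Leave it alone
There are look-alikes about, which are no part of the job. Leave any pink or red look-alike of the stand alone.

How it is judged (in metres and radians):
On the way, in this order (a step that is already met when the one before it is completed fails the run):
1. the thin drift is through the cap: its tip is over 10 mm below the cap's top and within 10 mm of the bore axis (z of drift_tip in the frame of stand below 0.102 m and horizontal distance between drift_tip and stand below 0.01 m), for 0.05 s.
2. the plug drops into the tray while the drift is in the bore (z of plug_centre in the frame of stand below 0.04 m and horizontal distance between plug_centre and stand below 0.062 m and z of drift_tip in the frame of stand below 0.108 m and horizontal distance between drift_tip and stand below 0.012 m), for 0.05 s.
At the end, for the whole second after the job is handed in: The plug lies in the tray (centre below 40 mm, within 62 mm of the bore axis); the thin drift hangs upright (within 0.1 rad), fully home in its own rack hole (handle centre within 10 mm of its start); the thick drift is within 10 mm of its start (z of plug_centre in the frame of stand below 0.04 m and horizontal distance between plug_centre and stand below 0.062 m and distance of each of drift_grip, fat_drift_grip from where it was at the start of the episode below 0.01 m and angle between drift_grip's own z axis and vertical below 0.1 rad); the robot touches nothing.
It fails at once if the drift pressed on the housing or its cap with over 30 N (contact force between drift and stand above 30 N).
It fails at once if the drift pressed on the plug with over 30 N (contact force between drift and plug above 30 N).
It fails at once if the plug pulled at with the gripper (contact force between the fingers and plug above 1 N).
It fails at once if a bystander moved by over 25 mm (distance of any of bottle, jar, beaker, pencil from where it was at the start of the episode above 0.025 m).
It also fails if it takes over 67 s, if anything falls off the work surface, if the arm or the gripper's body presses on something with over 40 N, if the wrist force passes 120 N, or if a joint passes its speed limit or range.

## Working session

There is one attempt and no reset: what is moved stays moved. The work goes in short steps, Python scripts to look and compute and a tool call to move; the robot and the scene stay as the last step left them, time stands still between calls to the robot, and variables do not carry over. Pictures are saved under pics/ and viewed, at most 10 in all, crops included, and the job is handed in when it is done.

Besides the shell and the picture viewer there is one more tool, called as name(argument=value, ...) on one line, values as JSON. drive_tool: Moves the arm, as the interface text tells. Its arguments: {"type":"object","properties":{"moves":{"type":"array","items":{"type":"number"}},"squeeze":{"type":"number"}},"required":["moves"]}

```bash
mkdir -p pics; cat > h.py <<'E'
import numpy as np, cv2
from cell import env
def cam(n):
    m=env.camera_model(n); R=cv2.Rodrigues(np.array(m["rvec"],float))[0]; return np.array(m["K"],float).reshape(3,3),R,np.array(m["tvec"],float).ravel()
def onz(n,u,v,z):
    K,R,t=cam(n); c=-R.T@t; d=R.T@np.linalg.inv(K)@np.array([u,v,1.]); return c+d*(z-c[2])/d[2]
def proj(n,p):
    K,R,t=cam(n); q=K@(R@np.array(p,float)+t); return q[:2]/q[2]
def cloud(n,d):
    K,R,t=cam(n); v,u=np.mgrid[:480,:640]; P=np.stack([(u-K[0,2])/K[0,0]*d,(v-K[1,2])/K[1,1]*d,d],-1); return (P-t)@R
E
python3 - <<'E'
from h import *
for n in("top","side"):
    p,d=env.read_camera(n); cv2.imwrite(f"pics/{n}0.png",p[:,:,::-1]); np.savez(f"{n}0.npz",p=p,d=d)
    K,R,t=cam(n); print(n,K[0,0],-R.T@t,R[2])
o=env.get_obs(); print(o)
E
```

```text
top 608.4603499226497 [0.3115615  0.00512039 1.4950463 ] [ 0.09841733  0.00195641 -0.99514331]
side 606.5469267169509 [ 0.23192496 -1.10778624  0.97847868] [ 0.14589099  0.76899328 -0.62238666]
{'time_s': 0.1, 'qpos': array([-74.36484786,  18.43500604,  -4.01536213,  83.1672038 ,
         1.29515336,  78.54131047,  -3.26000272]), 'joint_velocities': array([-0.04117189, -0.0356892 , -0.01347987, -0.11175072, -0.05337782,
        0.05152617,  0.06388015]), 'effort': array([-4.68787839e-04, -4.92573380e+01, -4.06187866e-01, -3.13402712e+01,
       -6.41676807e-02,  3.95383523e-02,  7.10427480e-05]), 'tool_pos': array([0.16626353, 0.62786652, 0.22157488]), 'tool_rot': array([-1.79901719e+02,  5.65104800e-03,  1.65174299e+02]), 'force': array([-0.24155038,  0.93125022, -0.09673008]), 'wrist_torque': array([-0.01976364,  0.01983833, -0.01215652]), 'grasp_force': 0.0, 'grip_width': 0.08688808395059307}
```

View pics/top0.png

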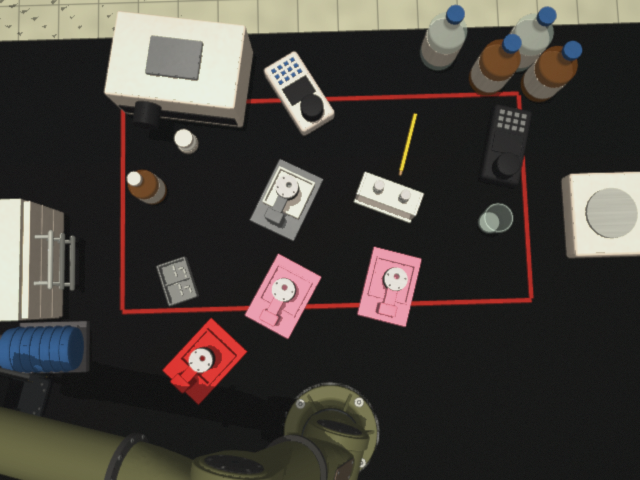

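View pics/side0.png

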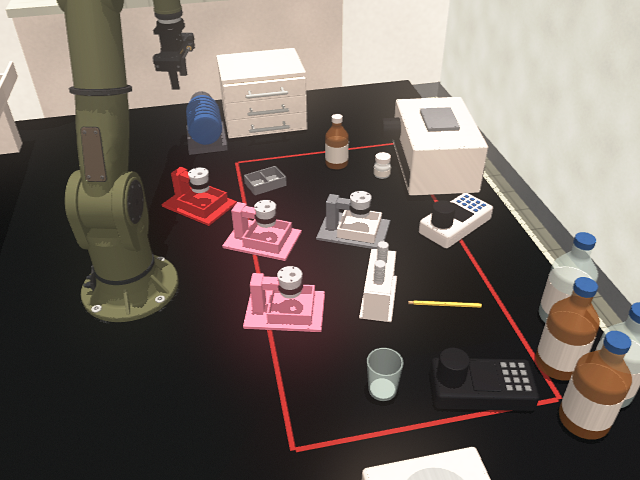

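```bash
python3 - <<'E'
from h import *
t=np.load("top0.npz");s=np.load("side0.npz")
a=cv2.resize(t["p"][155:245,245:345],(400,360),interpolation=3)
b=cv2.resize(t["p"][160:235,345:435],(400,333),interpolation=3)
c=cv2.resize(s["p"][235:325,350:410],(267,400),interpolation=3)
e=cv2.resize(s["p"][185:250,310:400],(400,289),interpolation=3)
im=np.zeros((600,800,3),np.uint8)
im[:300,:400]=a[:300];im[:300,400:]=b[:300];im[300:589,:400]=e;im[300:,450:717]=c[:300]
cv2.imwrite("pics/crop1.png",im[:,:,::-1])
P=cloud("top",t["d"]);
# cap top
m=np.zeros((480,640),bool);m[170:205,270:305]=1
m&=(abs(P[...,2]-.112)<.006)
v,u=np.nonzero(m);print("cap px",u.mean(),v.mean(),m.sum(),np.median(P[m],0))
g=cv2.cvtColor(t["p"],cv2.COLOR_RGB2GRAY)
print(g[172:202,270:304])
m=np.zeros((480,640),bool);m[165:225,345:430]=1
for lo,hi in((.07,.09),(.12,.14)):
    q=m&(P[...,2]>lo)&(P[...,2]<hi)
    n,l,st,ce=cv2.connectedComponentsWithStats(q.astype(np.uint8))
    for i in range(1,n):
        if st[i,4]>15: print(lo,st[i],ce[i],np.median(P[l==i],0),cv2.minAreaRect(P[l==i][:,:2].astype(np.float32)))
E
```

```text
cap px 286.35164835164835 186.0879120879121 364 [0.57664912 0.08576331 0.11142286]
[[ 27  28  56 ... 139 139 138]
 [ 28  36  77 ... 140 140 139]
 [ 29  53 103 ... 140 140 139]
 ...
 [234 234 234 ... 231 234 234]
 [234 233 234 ... 231 234 234]
 [234 233 233 ... 233 234 234]]
0.07 [ 357  172   67   44 1268] [389.62618297 193.83596215] [ 0.55743786 -0.15692739  0.07911204] ((0.5595567226409912, -0.156788170337677), (0.14809946715831757, 0.05773088335990906), 67.60079956054688)
0.12 [374 180  11  11  88] [378.85227273 184.61363636] [ 0.57085677 -0.12691899  0.12932225] ((0.5704577565193176, -0.12685146927833557), (0.022982366383075714, 0.02229933999478817), 87.85321807861328)
0.12 [400 189  11  12  92] [405.31521739 194.5326087 ] [ 0.54643258 -0.18555249  0.12868235] ((0.5466969609260559, -0.18619999289512634), (0.022868288680911064, 0.022821970283985138), 30.156124114990234)
```

View pics/crop1.png

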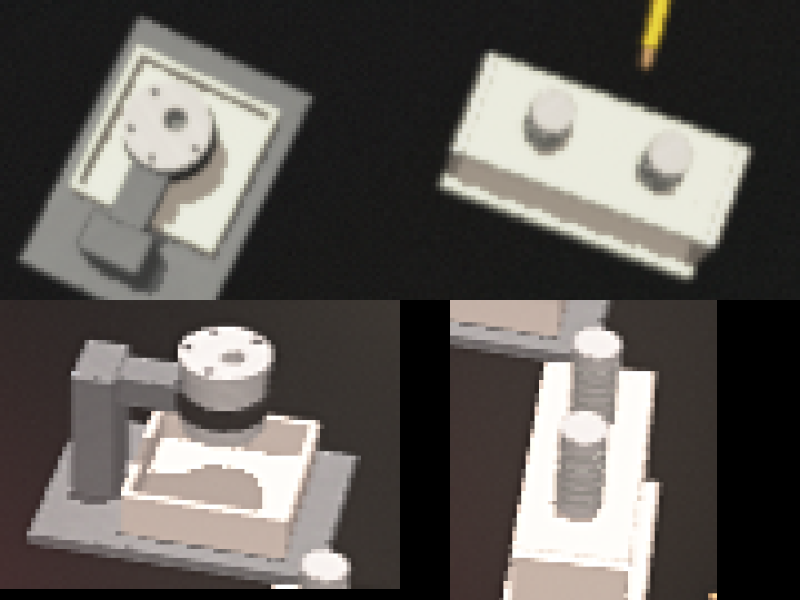

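The wanted stand is the grey one at top px (287,190). The look-alikes are pink at (285,290) and (396,280) and red at (201,360), and the crop confirms the grey one. Its hole is at about (288.5,185), with small screw dots around it. The handles are at (379,185) and (405,195). They look the same and the rods are hidden, so I'll lift one and check its rod.

```bash
python3 - <<'E'
from h import *
for n,uv in(("top",(288.5,184.7)),("side",(310+234/4.444,185+57/4.444))):
    f=np.load(n+"0.npz");g=cv2.cvtColor(f["p"],cv2.COLOR_RGB2GRAY).astype(float);P=cloud(n,f["d"])
    u,v=map(round,uv);np.set_printoptions(linewidth=250)
    print(n);print(g[v-4:v+5,u-5:u+6].astype(int))
    w=g[v-3:v+4,u-4:u+5];b=np.percentile(w,85);W=np.clip(b-w-15,0,None);yy,xx=np.mgrid[v-3:v+4,u-4:u+5]
    h=(W*xx).sum()/W.sum(),(W*yy).sum()/W.sum();print("hole",h,onz(n,*h,.112))
    yy,xx=np.mgrid[:480,:640];m=(abs(P[...,2]-.112)<.005)&(np.hypot(xx-u,yy-v)<28)
    hull=cv2.convexHull(np.argwhere(m)[:,::-1].astype(np.float32));M=cv2.moments(hull);c=M["m10"]/M["m00"],M["m01"]/M["m00"]
    print("cap",c,onz(n,*c,.112),cv2.minEnclosingCircle(P[m][:,:2].astype(np.float32)))
# handles from side
f=np.load("side0.npz");P=cloud("side",f["d"])
for x,y in((.5707,-.1269),(.5465,-.186)):
    m=(abs(P[...,2]-.129)<.004)&(np.hypot(P[...,0]-x,P[...,1]-y)<.025);hull=cv2.convexHull(np.argwhere(m)[:,::-1].astype(np.float32));M=cv2.moments(hull);c=M["m10"]/M["m00"],M["m01"]/M["m00"]
    print(c,onz("side",*c,.13))
    print("top proj",proj("top",(x,y,.13)))
E
```

```text
top
[[222 222 221 221 216 206 208 216 221 222 221]
 [223 222 218 196 150 133 139 169 209 221 222]
 [224 222 213 153 102  88  91 116 172 221 222]
 [225 222 204 128  90  91  93 102 149 216 223]
 [225 223 206 134 102 131 134 139 167 216 225]
 [223 224 216 160 121 144 148 161 196 221 225]
 [223 224 223 212 184 174 172 197 218 223 224]
 [224 223 225 224 220 216 215 219 222 223 224]
 [224 223 224 225 225 223 223 223 223 223 224]]
hole (np.float64(288.2625622453599), np.float64(184.15708465368945)) [0.58148593 0.08039217 0.112     ]
cap (286.4729907773386, 185.9661835748792) [0.57738031 0.08461619 0.112     ] ((0.5779117941856384, 0.08525411784648895), 0.02657569758594036)
side
[[245 245 246 247 247 245 245 247 200 115 116]
 [245 247 248 248 248 247 246 247 249 251 252]
 [247 249 247 222 224 199 234 246 246 247 248]
 [247 229 168 150 152 145 167 231 245 247 246]
 [247 222 164 154 156 148 144 236 247 245 244]
 [248 248 240 225 217 215 245 249 245 245 247]
 [237 247 247 249 250 249 247 245 246 247 252]
 [244 249 249 249 248 246 247 248 251 229 165]
 [242 239 249 252 240 235 222 189 157 145 147]]
hole (np.float64(362.07508161044615), np.float64(197.51033732317737)) [0.58121101 0.08074177 0.112     ]
cap (359.91219891219885, 197.3278943278943) [0.57619432 0.08269709 0.112     ] ((0.5758979320526123, 0.08598951995372772), 0.029838914051651955)
(382.1548556430446, 245.08923884514434) [ 0.56958123 -0.12908739  0.13      ]
top proj [379.01439132 184.64668147]
(379.0622222222222, 264.3222222222222) [ 0.54502021 -0.18895964  0.13      ]
top proj [405.45085692 194.39090819]
```

```bash
cat >> h.py <<'E'
from scipy.spatial.transform import Rotation as Ro
def to(p,yaw=None,o=None):
    o=o or env.get_obs(); R=Ro.from_euler("xyz",o["tool_rot"],degrees=True).as_matrix()
    s=R.T@(np.array(p)-o["tool_pos"])/.04; a=0 if yaw is None else -((yaw-o["tool_rot"][2]+180)%360-180)/10
    print("t%.2f tcp"%o["time_s"],o["tool_pos"].round(4),o["tool_rot"].round(2),"F",o["force"].round(1),"w",round(o["grip_width"]*1e3,1),"gf",round(o["grasp_force"],1)); print("move",s.round(3),"turn",round(a,2))
E
python3 -c "
from h import *
to((.570,-.128,.222),67.7)"
```

```text
t0.10 tcp [0.1663 0.6279 0.2216] [-1.7990e+02  1.0000e-02  1.6517e+02] F [-0.2  0.9 -0.1] w 86.9 gf 0.0
move [-14.593 -15.685   0.018] turn 9.75
```

drive_tool(moves=[-1.04,-1.12,-0.1,0.8,60,-2.08,-2.24,-0.2,1.6,60,-3.12,-3.36,-0.3,2.4,60,-4.16,-4.48,-0.3,3.2,60,-5.2,-5.6,-0.3,4,60])

```text
time_s: 0.72
tool_pos: [0.3108, 0.3565, 0.2344]
tool_rot: [180.0, -0.0, 124.9]
force: [1.1, -0.4, 0.6]
grip_width: 0.0601
grasp_force: 0.0
```

```bash
python3 -c "
from h import *
to((.570,-.128,.222),67.7)"
```

```text
t0.72 tcp [0.3108 0.3565 0.2344] [179.99  -0.   124.91] F [ 1.1 -0.4  0.6] w 60.1 gf 0.0
move [-13.642  -1.618   0.308] turn 5.72
```

drive_tool(moves=[-1.4,-0.16,0,0.8,60,-2.8,-0.32,0,1.6,60,-4.2,-0.48,0,2.4,60,-5.6,-0.65,0,3.2,60,-7,-0.8,0,4,60])

```text
time_s: 1.35
tool_pos: [0.4456, 0.1095, 0.2344]
tool_rot: [180.0, -0.0, 84.9]
force: [-0.6, 1.2, 0.6]
grip_width: 0.0599
grasp_force: 0.0
```

```bash
python3 -c "
from h import *
to((.570,-.128,.2),67.7)"
```

```text
t1.35 tcp [0.4456 0.1095 0.2344] [ 1.800e+02 -3.000e-02  8.492e+01] F [-0.6  1.2  0.6] w 59.9 gf 0.0
move [-5.64   3.623  0.858] turn 1.72
```

drive_tool(moves=[-1.2,0.75,0,0.4,60,-2.4,1.5,0,0.8,60,-3.6,2.25,0,1.2,60,-4.7,3,0.2,1.7,60,-5.6,3.6,0.4,1.7,60])

```text
time_s: 1.98
tool_pos: [0.5704, -0.1261, 0.2182]
tool_rot: [180.0, 0.0, 68.1]
force: [0.2, 0.3, 1.5]
grip_width: 0.0603
grasp_force: 0.0
```

```bash
python3 -c "
from h import *
to((.570,-.1275,.090),67.7)
p,d=env.read_camera('top');cv2.imwrite('pics/a.png',p[:,:,::-1])
to((.570,-.1275,.090),67.7)"
```

```text
t1.98 tcp [ 0.5704 -0.1261  0.2182] [1.7998e+02 2.0000e-02 6.8080e+01] F [0.2 0.3 1.5] w 60.3 gf 0.0
move [-3.600e-02  2.000e-03  3.206e+00] turn 0.04
t2.02 tcp [ 0.571  -0.1321  0.2168] [179.87   0.34  67.8 ] F [ 1.4 -4.1 -0.6] w 60.0 gf 0.0
move [ 0.117 -0.073  3.17 ] turn 0.01
```

drive_tool(moves=[0,0,1,0,60,0,0,1.6,0,60,0,0,1.6,0,60,0,0,1.6,0,60])

```text
time_s: 2.52
tool_pos: [0.5704, -0.124, 0.1555]
tool_rot: [179.9, -0.0, 68.2]
force: [-0.2, -0.1, -0.2]
grip_width: 0.0599
grasp_force: 0.0
```

```bash
python3 -c "
from h import *
to((.570,-.1275,.091),67.7)"
```

```text
t2.52 tcp [ 0.5704 -0.124   0.1555] [ 1.7993e+02 -2.0000e-02  6.8190e+01] F [-0.2 -0.1 -0.2] w 59.9 gf 0.0
move [-0.085  0.02   1.613] turn 0.05
```

drive_tool(moves=[-0.085,0.02,0.5,0,60,-0.085,0.02,1.2,0,60,-0.085,0.02,1.61,0,60,-0.085,0.02,1.61,0,60,-0.085,0.02,1.61,0,35], squeeze=20)

```text
time_s: 3.15
tool_pos: [0.57, -0.1277, 0.0909]
tool_rot: [179.9, -0.0, 68.2]
force: [0.3, 0.2, 0.4]
grip_width: 0.0556
grasp_force: 0.0
```

drive_tool(moves=[0,0,0,0,15,0,0,0,0,15,0,0,0,0,15,0,0,0,0,15], squeeze=45)

```text
time_s: 3.65
tool_pos: [0.5699, -0.1276, 0.0905]
tool_rot: [179.9, -0.0, 68.2]
force: [1.0, 0.2, -0.0]
grip_width: 0.023
grasp_force: 45.0
```

```bash
python3 -c "
from h import *
to((.570,-.1275,.091),67.7)"
```

```text
t3.65 tcp [ 0.5699 -0.1276  0.0905] [ 1.7993e+02 -2.0000e-02  6.8180e+01] F [ 1.   0.2 -0. ] w 23.0 gf 45.0
move [ 0.003  0.001 -0.012] turn 0.05
```

drive_tool(moves=[0,0,-0.3,0,15,0,0,-0.9,0,15,0,0,-1.6,0,15,0,0,-2.4,0,15,0,0,-2.4,0,15])

```text
time_s: 4.28
tool_pos: [0.571, -0.128, 0.1892]
tool_rot: [179.7, -0.1, 68.2]
force: [-0.2, -0.1, -1.5]
grip_width: 0.0229
grasp_force: 45.0
```

```bash
python3 -c "
from h import *
p,d=env.read_camera('side');u,v=proj('side',env.get_obs()['tool_pos']).astype(int);print(u,v)
np.savez('lift.npz',p=p,d=d)
cv2.imwrite('pics/lift.png',cv2.resize(p[v-70:v+80,u-70:u+70,::-1],(560,600),interpolation=3))
to((.570,-.1275,.091),67.7)"
```

```text
383 223
t4.33 tcp [ 0.5699 -0.1276  0.1872] [ 1.7989e+02 -6.0000e-02  6.8170e+01] F [ 0.9 -1.1 -2.1] w 23.0 gf 45.0
move [ 2.000e-03 -3.000e-03  2.406e+00] turn 0.05
```

View pics/lift.png

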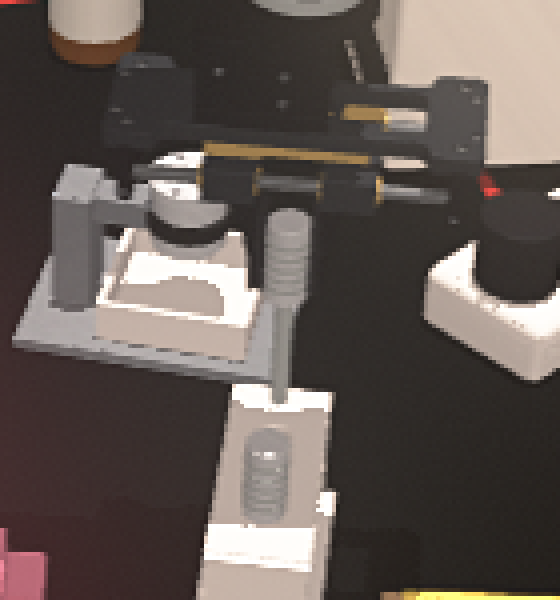

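```bash
python3 -c "
from h import *
np.set_printoptions(linewidth=200)
f=np.load('lift.npz');g=cv2.cvtColor(f['p'],cv2.COLOR_RGB2GRAY);P=cloud('side',f['d'])
# crop x/4+313, y/4+153
print(g[212:252:4,374:394])
for c in(374,394):pass
print((f['d'][208:254:5,374:394]*1000).astype(int))
K=cam('side')[0]
print('px per 10mm',K[0,0]*.01/f['d'][240,383])"
```

```text
[[ 69  44  46  50  48 107 134 142 147 152 155 159 157 157 156 156 103  56  50  48]
 [123  51  45  52  48 105 132 144 148 151 149 151 149 151 154 148  89  50  51  49]
 [211  60  46  52  62 123 134 132 137 145 147 148 149 144 137 119  73  50  47  47]
 [203  54  50  47  65 115 139 151 151 153 153 150 149 154 154 102  55  50  47  46]
 [253 255 232 157 134 155 155 153 157 160 161 161 160 157 115  60  44  47  47  47]
 [255 234 159 159 168 169 172 140 129 139 144 141  99  54  46  46  47  47  48  47]
 [163 148 164 171 170 170 173 136 130 141 145 120  68  45  47  47  47  47  47  48]
 [148 159 170 168 168 169 156 132 134 143 144 102  55  44  46  47  48  46  48  47]
 [170 167 168 168 169 170 159 138 136 143 144  91  46  46  47  48  46  47  47  48]
 [105 101  99  97  96  95 102 127 141 143 139  81  38  42  45  45  46  46  47  45]]
[[1261 1255 1261 1267 1264 1269 1269 1266 1269 1269 1269 1270 1273 1270 1267 1268 1257 1251 1250 1254]
 [1268 1266 1272 1272 1268 1269 1271 1269 1267 1266 1264 1264 1266 1269 1268 1263 1263 1265 1262 1256]
 [1278 1276 1278 1278 1276 1279 1277 1274 1271 1274 1276 1274 1273 1276 1276 1276 1270 1273 1268 1264]
 [1282 1287 1286 1286 1286 1289 1285 1285 1282 1278 1287 1282 1283 1280 1284 1277 1278 1283 1272 1274]
 [1566 1526 1524 1548 1571 1572 1293 1291 1294 1290 1290 1288 1292 1291 1294 1585 1583 1588 1590 1587]
 [1507 1522 1543 1560 1553 1551 1545 1315 1312 1309 1308 1308 1573 1571 1566 1568 1570 1574 1575 1578]
 [1519 1544 1541 1544 1538 1543 1538 1326 1319 1315 1311 1320 1550 1554 1553 1554 1556 1554 1557 1556]
 [1523 1530 1525 1524 1522 1525 1522 1321 1328 1322 1326 1541 1531 1542 1536 1540 1536 1536 1532 1532]
 [1515 1517 1520 1511 1511 1512 1336 1332 1332 1327 1332 1525 1524 1526 1521 1526 1521 1529 1527 1525]
 [1389 1381 1389 1382 1386 1384 1350 1349 1341 1350 1380 1389 1386 1385 1383 1386 1384 1385 1384 1386]]
px per 10mm 4.596728590927509
```

The rod is about 4.7 px wide and 10 mm is 4.6 px, so this is the thin drift. Next I'll lift it and carry it to the cap.

drive_tool(moves=[0,0,-1,0,15,0,0,-1.2,0,15])

```text
time_s: 4.58
tool_pos: [0.57, -0.1278, 0.2352]
tool_rot: [179.9, -0.0, 68.2]
force: [-0.2, -0.1, -1.5]
grip_width: 0.0231
grasp_force: 45.0
```

```bash
python3 -c "
from h import *
to((.5812,.0809,.215),None)"
```

```text
t4.58 tcp [ 0.57   -0.1278  0.2352] [ 1.7989e+02 -3.0000e-02  6.8170e+01] F [-0.2 -0.1 -1.5] w 23.1 gf 45.0
move [ 4.947 -1.68   0.504] turn 0
```

drive_tool(moves=[1,-0.34,0,0,15,2.2,-0.75,0,0,15,3.4,-1.15,0,0,15,4.4,-1.5,0,0,15,4.95,-1.68,0,0,15])

```text
time_s: 5.2
tool_pos: [0.5796, 0.0842, 0.2323]
tool_rot: [-179.9, 0.1, 68.4]
force: [0.5, -0.3, -2.4]
grip_width: 0.0225
grasp_force: 45.0
```

drive_tool(moves=[0,0,0,0,15,0,0,0,0,15,0,0,0,0,15])

```text
time_s: 5.58
tool_pos: [0.5808, 0.0787, 0.2343]
tool_rot: [180.0, 0.0, 68.0]
force: [-0.5, -1.0, -1.3]
grip_width: 0.023
grasp_force: 45.0
```

```bash
python3 -c "
from h import *
p,d=env.read_camera('side');np.savez('ap.npz',p=p,d=d)
cv2.imwrite('pics/ap.png',cv2.resize(p[150:230,310:410,::-1],(750,600),interpolation=3))
o=env.get_obs();print(proj('side',o['tool_pos']),proj('side',o['tool_pos']-[0,0,.0845]))
to((.5812,.0809,.200),None)"
```

```text
[363.76973173 155.24897991] [362.57675087 185.17645555]
t5.62 tcp [0.5808 0.0791 0.2343] [1.7998e+02 1.0000e-02 6.7990e+01] F [ 0.2  0.4 -2.7] w 23.2 gf 45.0
move [ 0.045 -0.007  0.858] turn 0
```

View pics/ap.png

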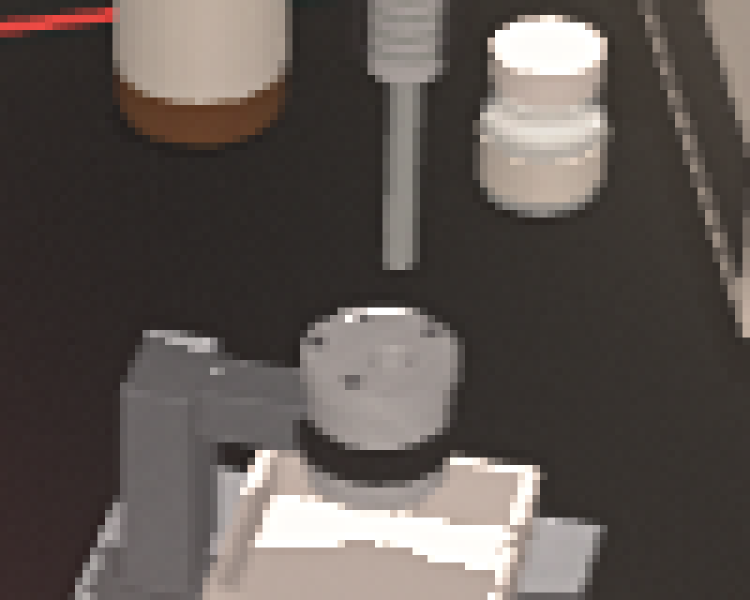

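drive_tool(moves=[0.035,0.01,0.4,0,15,0.035,0.01,0.85,0,15,0.035,0.01,0.85,0,15,0.035,0.01,0.85,0,15])

```text
time_s: 6.12
tool_pos: [0.5814, 0.0824, 0.1999]
tool_rot: [-180.0, 0.0, 68.2]
force: [0.6, 1.1, -1.9]
grip_width: 0.0231
grasp_force: 45.0
```

```bash
python3 -c "
from h import *
to((.5803,.0809,.1985),None)"
```

```text
t6.12 tcp [0.5814 0.0824 0.1999] [-1.7998e+02  2.0000e-02  6.8180e+01] F [ 0.6  1.1 -1.9] w 23.1 gf 45.0
move [-0.046 -0.011  0.036] turn 0
```

drive_tool(moves=[-0.046,-0.011,0,0,15,-0.046,-0.011,0,0,15,-0.046,-0.011,0.05,0,15,-0.046,-0.011,0.1,0,15,-0.046,-0.011,0.13,0,15])

```text
time_s: 6.75
tool_pos: [0.5803, 0.081, 0.1948]
tool_rot: [-180.0, 0.0, 68.2]
force: [0.3, -0.3, -1.4]
grip_width: 0.023
grasp_force: 45.0
```

drive_tool(moves=[0,0,0.02,0,15,0,0,0.02,0,15])

```text
time_s: 7.0
tool_pos: [0.5804, 0.0809, 0.1941]
tool_rot: [-180.0, 0.0, 68.2]
force: [-0.0, -0.5, -1.6]
grip_width: 0.0228
grasp_force: 45.0
```

drive_tool(moves=[0,0,0.025,0,15,0,0,0.05,0,15,0,0,0.05,0,15])

```text
time_s: 7.38
tool_pos: [0.5803, 0.0809, 0.192]
tool_rot: [-180.0, 0.0, 68.2]
force: [-0.4, -0.5, -1.2]
grip_width: 0.0231
grasp_force: 45.0
```

drive_tool(moves=[0,0,0.025,0,15,0,0,0.05,0,15,0,0,0.05,0,15])

```text
time_s: 7.75
tool_pos: [0.5803, 0.0809, 0.19]
tool_rot: [-180.0, 0.0, 68.2]
force: [-0.3, -0.3, -1.4]
grip_width: 0.0229
grasp_force: 45.0
```

No contact with the tip about 6 mm below the cap's top, so it is in the hole.

drive_tool(moves=[0,0,0.05,0,15,0,0,0.1,0,15,0,0,0.15,0,15,0,0,0.2,0,15,0,0,0.25,0,15])

```text
time_s: 8.38
tool_pos: [0.5804, 0.0809, 0.18]
tool_rot: [-180.0, -0.0, 68.2]
force: [0.8, 0.4, -1.7]
grip_width: 0.0229
grasp_force: 45.0
```

drive_tool(moves=[0,0,0.025,0,15,0,0,0.05,0,15,0,0,0.075,0,15,0,0,0.1,0,15,0,0,0.1,0,15])

```text
time_s: 9.0
tool_pos: [0.5804, 0.0809, 0.1761]
tool_rot: [-180.0, -0.0, 68.2]
force: [-0.0, 0.6, -1.5]
grip_width: 0.023
grasp_force: 45.0
```

drive_tool(moves=[0,0,0.025,0,15,0,0,0.05,0,15,0,0,0.075,0,15,0,0,0.1,0,15])

```text
time_s: 9.5
tool_pos: [0.5804, 0.0809, 0.1721]
tool_rot: [180.0, -0.0, 68.2]
force: [0.5, -0.2, -1.2]
grip_width: 0.0232
grasp_force: 45.0
```

drive_tool(moves=[0,0,0.02,0,15,0,0,0.04,0,15,0,0,0.06,0,15])

```text
time_s: 9.88
tool_pos: [0.5805, 0.0809, 0.1698]
tool_rot: [180.0, -0.0, 68.2]
force: [-1.3, -0.4, 0.8]
grip_width: 0.0232
grasp_force: 45.0
```

drive_tool(moves=[0,0,0.02,0,15,0,0,0.04,0,15])

```text
time_s: 10.12
tool_pos: [0.5807, 0.081, 0.169]
tool_rot: [180.0, -0.0, 68.2]
force: [-1.6, -0.1, 6.0]
grip_width: 0.0233
grasp_force: 45.0
```

drive_tool(moves=[0,0,0.02,0,15,0,0,0.04,0,15])

```text
time_s: 10.38
tool_pos: [0.5811, 0.0809, 0.1681]
tool_rot: [179.9, -0.1, 68.2]
force: [-2.3, -0.3, 9.8]
grip_width: 0.0226
grasp_force: 45.0
```

drive_tool(moves=[0,0,0.02,0,15,0,0,0.04,0,15])

```text
time_s: 10.62
tool_pos: [0.5816, 0.0807, 0.1671]
tool_rot: [179.9, -0.1, 68.2]
force: [-3.2, -1.4, 10.4]
grip_width: 0.0234
grasp_force: 45.0
```

drive_tool(moves=[0,0,0.02,0,15,0,0,0.04,0,15,0,0,0.06,0,15,0,0,0.08,0,15])

```text
time_s: 11.12
tool_pos: [0.5818, 0.0808, 0.1644]
tool_rot: [179.8, -0.1, 68.2]
force: [-2.0, -1.3, 12.9]
grip_width: 0.023
grasp_force: 45.0
```

drive_tool(moves=[0,0,0.02,0,15,0,0,0.04,0,15,0,0,0.06,0,15,0,0,0.08,0,15])

```text
time_s: 11.62
tool_pos: [0.5818, 0.0808, 0.1613]
tool_rot: [179.8, -0.1, 68.2]
force: [-3.3, -1.5, 12.4]
grip_width: 0.0231
grasp_force: 45.0
```

drive_tool(moves=[0,0,0.02,0,15,0,0,0.04,0,15,0,0,0.06,0,15,0,0,0.08,0,15,0,0,0.1,0,15])

```text
time_s: 12.25
tool_pos: [0.5818, 0.0808, 0.1572]
tool_rot: [179.8, -0.1, 68.2]
force: [-2.2, -0.4, 11.9]
grip_width: 0.0231
grasp_force: 45.0
```

drive_tool(moves=[0,0,0.02,0,15,0,0,0.04,0,15,0,0,0.06,0,15,0,0,0.08,0,15,0,0,0.1,0,15])

```text
time_s: 12.88
tool_pos: [0.5801, 0.0809, 0.1499]
tool_rot: [-180.0, 0.0, 68.2]
force: [-0.0, 0.3, -0.7]
grip_width: 0.0228
grasp_force: 45.0
```

drive_tool(moves=[0,0,0.02,0,15,0,0,0.04,0,15,0,0,0.06,0,15,0,0,0.08,0,15,0,0,0.1,0,15])

```text
time_s: 13.5
tool_pos: [0.5804, 0.0809, 0.1465]
tool_rot: [180.0, -0.0, 68.2]
force: [-0.9, -0.1, -1.5]
grip_width: 0.0231
grasp_force: 45.0
```

The force dropped to zero, so the plug is free. I'll check the tray.

```bash
python3 -c "
from h import *
p,d=env.read_camera('side')
cv2.imwrite('pics/tray.png',cv2.resize(p[150:250,300:410,::-1],(660,600),interpolation=3))"
```

```text
(no output)
```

View pics/tray.png

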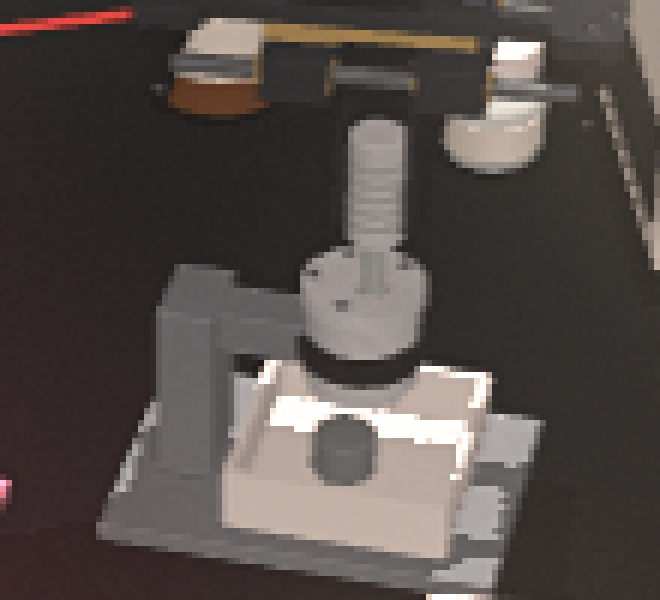

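The plug is in the tray, at crop (345,450). Now I'll pull the drift straight up.

drive_tool(moves=[0,0,-0.3,0,15,0,0,-0.8,0,15,0,0,-1.4,0,15,0,0,-2.2,0,15,0,0,-2.2,0,15])

```text
time_s: 14.18
tool_pos: [0.5823, 0.0811, 0.2381]
tool_rot: [179.7, -0.2, 68.2]
force: [0.2, 0.0, -2.5]
grip_width: 0.0233
grasp_force: 45.0
```

```bash
python3 -c "
from h import *
to((.5699,-.1276,.235),68.18)"
```

```text
t14.18 tcp [0.5823 0.0811 0.2381] [179.73  -0.24  68.17] F [ 0.2  0.  -2.5] w 23.3 gf 45.0
move [-4.959  1.652  0.065] turn -0.0
```

drive_tool(moves=[-1,0.33,0,0,15,-2.2,0.73,0,0,15,-3.4,1.13,0,0,15,-4.4,1.47,0,0,15,-4.95,1.67,0,0,15])

```text
time_s: 14.8
tool_pos: [0.5676, -0.1308, 0.2341]
tool_rot: [-180.0, 0.0, 68.0]
force: [0.6, 0.3, -1.6]
grip_width: 0.0229
grasp_force: 45.0
```

drive_tool(moves=[0,0,0.5,0,15,0,0,0.75,0,15,0,0,0.75,0,15,0,0,0.75,0,15])

```text
time_s: 15.3
tool_pos: [0.5692, -0.1273, 0.2049]
tool_rot: [180.0, -0.0, 68.2]
force: [0.4, -0.4, -1.5]
grip_width: 0.0231
grasp_force: 45.0
```

```bash
python3 -c "
from h import *
p,d=env.read_camera('side');u,v=proj('side',env.get_obs()['tool_pos']).astype(int)
g=cv2.cvtColor(p,cv2.COLOR_RGB2GRAY)
cv2.imwrite('pics/back.png',cv2.resize(p[v-30:v+70,u-50:u+50,::-1],(600,600),interpolation=3))
to((.5699,-.1276,.1872),68.18)"
```

```text
t15.35 tcp [ 0.5693 -0.1274  0.2052] [ 1.7995e+02 -2.0000e-02  6.8220e+01] F [-0.6  0.4 -2. ] w 23.0 gf 45.0
move [0.001 0.016 0.449] turn 0.0
```

View pics/back.png

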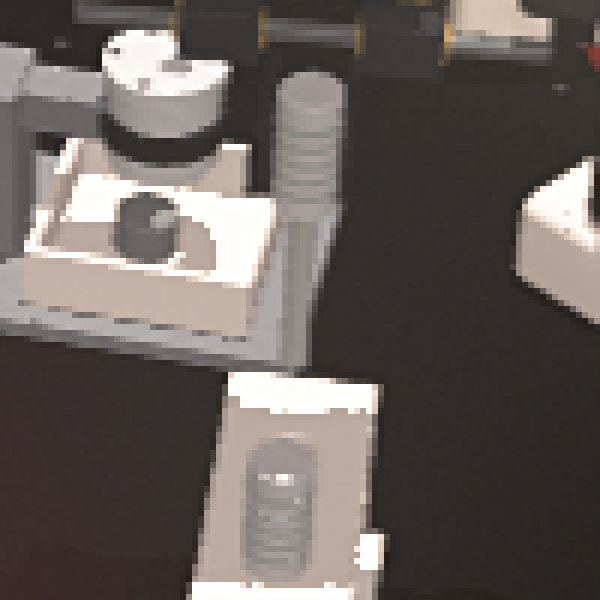

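The drift still hangs upright above its hole, so I'll lower it.

drive_tool(moves=[0,0.016,0.3,0,15,0,0.016,0.6,0,15,0,0.016,0.9,0,15,0,0.016,1.1,0,15,0,0.016,1.3,0,15])

```text
time_s: 15.98
tool_pos: [0.5693, -0.128, 0.1519]
tool_rot: [-180.0, 0.0, 68.2]
force: [0.1, -0.0, -1.3]
grip_width: 0.0234
grasp_force: 45.0
```

```bash
python3 -c "
from h import *
to((.5699,-.1276,.0905),68.18)"
```

```text
t15.97 tcp [ 0.5693 -0.128   0.1519] [-179.99    0.     68.17] F [ 0.1 -0.  -1.3] w 23.4 gf 45.0
move [0.014 0.01  1.535] turn -0.0
```

drive_tool(moves=[0.014,0.01,0.4,0,15,0.014,0.01,0.8,0,15,0.014,0.01,1.2,0,15,0.014,0.01,1.4,0,15,0.014,0.01,1.48,0,15])

```text
time_s: 16.6
tool_pos: [0.5697, -0.1276, 0.0927]
tool_rot: [-180.0, 0.0, 68.2]
force: [0.2, 0.0, -1.6]
grip_width: 0.0231
grasp_force: 45.0
```

drive_tool(moves=[0,0,0.03,0,15,0,0,0.05,0,15,0,0,0.05,0,15])

```text
time_s: 16.98
tool_pos: [0.5703, -0.1276, 0.0917]
tool_rot: [180.0, -0.0, 68.2]
force: [0.3, -0.8, -1.9]
grip_width: 0.0229
grasp_force: 45.0
```

drive_tool(moves=[0,0,0.02,0,15,0,0,0.04,0,15,0,0,0.04,0,15])

```text
time_s: 17.35
tool_pos: [0.5702, -0.1276, 0.0905]
tool_rot: [180.0, -0.0, 68.2]
force: [-2.1, 1.1, 5.6]
grip_width: 0.0231
grasp_force: 45.0
```

The handle is seated, with 5.6 N upward on the tool. I'll open the fingers and retreat.

drive_tool(moves=[0,0,0,0,30,0,0,0,0,50,0,0,0,0,60,0,0,0,0,60,0,0,0,0,60])

```text
time_s: 17.98
tool_pos: [0.57, -0.1276, 0.0897]
tool_rot: [180.0, 0.0, 68.2]
force: [0.4, 0.2, -0.3]
grip_width: 0.0576
grasp_force: 0.0
```

drive_tool(moves=[0,0,-0.5,0,60,0,0,-1.5,0,60,0,0,-2.5,0,60,0,0,-3.5,0,60,0,0,-3.5,0,60])

```text
time_s: 18.6
tool_pos: [0.5723, -0.1286, 0.2349]
tool_rot: [179.6, -0.2, 68.1]
force: [-1.0, -0.4, -0.3]
grip_width: 0.0597
grasp_force: 0.0
```

drive_tool(moves=[1,0,0,0,60,2,0,0,0,60,3,0,0,0,60,3,0,0,0,60,3,0,0,0,60])

```text
time_s: 19.23
tool_pos: [0.6142, -0.017, 0.2297]
tool_rot: [-180.0, 0.1, 68.2]
force: [0.4, -0.9, -0.5]
grip_width: 0.0599
grasp_force: 0.0
```

```bash
python3 - <<'E'
from h import *
p,d=env.read_camera('side');P=cloud('side',d)
f=np.load("side0.npz")
for Q,n in((cloud('side',f['d']),0),(P,1)):
  for x,y in((.5700,-.1275),(.546,-.187)):
    m=(abs(Q[...,2]-.129)<.004)&(np.hypot(Q[...,0]-x,Q[...,1]-y)<.025);print(n,m.sum(),Q[m].mean(0) if m.any() else 0)
cv2.imwrite('pics/end.png',cv2.resize(p[150:330,290:450,::-1],(533,600),interpolation=3))
print(env.get_obs()["tool_pos"],env.get_obs()["grip_width"])
E
```

```text
0 70 [ 0.56963215 -0.12791226  0.12952558]
0 80 [ 0.54557826 -0.18781067  0.12941526]
1 69 [ 0.56904949 -0.12744639  0.12942118]
1 77 [ 0.54604523 -0.1872216   0.12945927]
[ 0.61415135 -0.01776132  0.22985769] 0.06014713506272469
```

View pics/end.png

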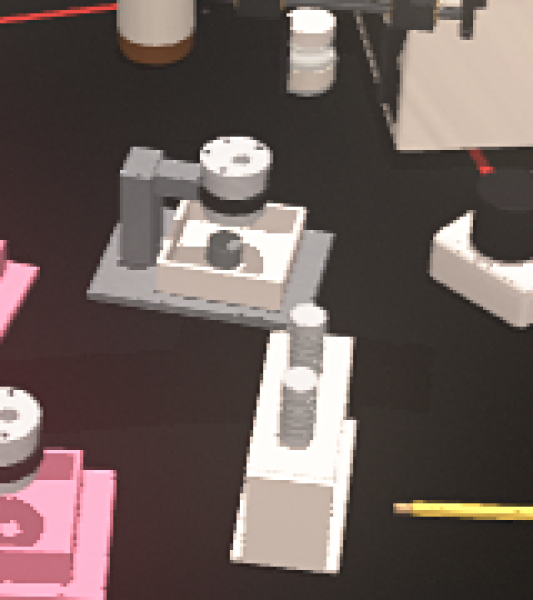

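The plug lies in the tray, and both handles are within 1 mm of where they started.

```bash
python3 -c "
from cell import env
print(env.sign_off())"
```

```text
the job is handed in; nothing more can be done
None
```

The plug was driven out into the tray, the thin drift is back home in its own rack hole and released, the thick drift was left untouched, and the job is handed in; the highest force I read while pushing was about 13 N.

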